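# Show the marbled panel on the lit easel

## Robot

A 6-joint arm with a two-finger parallel gripper is mounted at the origin on the work surface. World frame = base frame: x ahead of the robot, y to its left, z up, the work surface at z = 0. Lengths are in m, angles in rad, forces in N, time in s.
With the tool pointing down it reaches from about 0.35 to 0.725 m from the base axis. Payload 4.3 kg.
Tool frame: the origin (TCP) lies on the centre line of the jaws, within the pads' length; the fingertips stand 19 mm ahead of it and the grasp point (between the pads) is the TCP; z points along the fingers, y is the line along which they close (so a half turn about z gives the same grasp; the last joint's range is limited). The gripper opens to 85 mm and grips with 20 to 120 N. Pads are 22 mm wide; open, the fingers measure 114 mm over their backs; the gripper's body (76 mm by 85 mm) begins 54 mm behind the grasp point. The pads swing forward as they close: fully open they stand 13 mm farther back than shut.
Start: joints at [-1.24, 0.377, 0.081, 1.274, 0, 1.46], TCP at [0.245, -0.52, 0.25] pointing down, gripper open.
Joint ranges: [-2.72, 2.72], [-0.84, 1.66], [-1.02, 1.22], [-1.77, 2.12], [-1.37, 1.28], [-3.14, 3.14]. Speed limits (rad/s): [2.57, 2.57, 3.14, 3.14, 3.14, 3.14].

## Interface

Orientations are given as a unit quaternion [w, x, y, z].
In Python, from cell import bot gives the robot as it stands.
- The arm moves only by the tool jog_arm, never from a script. Its argument "increments" is a list of rows, each a list of 3 entries, a list of its own where there are three numbers: the shift along the world's x, y, z in mm, then the turn, a rotation vector about the world's x, y, z in rad, then the gripper's target within -1 to 1 (fully open at 1, half-way at 0, shut at -1). In form: [[[dx, dy, dz], [ax, ay, az], fingers], ...]. A call has exactly 5 rows; each row is the pose to reach, as a shift and turn from the pose commanded when the call began; what a row does not reach only later rows make up. A row lasts 1/10 s, in which the tool goes at most 50 mm and 8.59 degrees, less where a joint would pass 70% of its speed; a pose out of reach is approached as far as the arm can. A call with a gripper value outside its range is refused whole. The fingers move at their own pace and stop on an object; the grip force is fixed at half the most. Time passes only in rows, so rows that repeat a pose let the fingers close, or fill a call up. It gives the time, the measured TCP pose, the force, the opening and the grip force at its end, in the units of the state.
- bot.get_obs(): the state, without advancing time (a new reading comes with each control period).
- bot.capture(name): name is "scene" or "top" or "wrist"; returns a dict with "image" (480x640x3 uint8, blue, green, red), "depth" (480x640 float32, m along the optical axis (not along the pixel's ray), 0 where there is no reading), "K" (3x3 intrinsics, pixels), "dist" ([k1, k2, p1, p2, k3] as OpenCV has them; the pictures are not rectified), "origin" and "rotation" of the camera in the world. Camera axes: x right, y down, z forward; pixel columns grow to the right and rows downward; lengths in m; the calibration is good to about 2 mm. A picture is of the moment at which its call begins.
- bot.finish_job(): hands the job in; it is judged then, once.
The state is a dict: "time_s": time; "q": joint angles; "dq": joint speeds; "joint_efforts": joint torques, N m; "tool_pos": TCP position; "tool_rot": TCP orientation; "contact_force": force on the tool from outside, world axes, zero at the start; "wrist_torque": the same for the moment, N m; "finger_gap": finger opening in m; "grip_force": force on a finger pad.
Only numpy, scipy, OpenCV 4.12 (cv2) and the standard library are available. Lean on these libraries where they do the work, as an engineer would, in place of code of your own. Each camera call takes 0.05 s, during which the arm holds its last target. There are 200 camera calls.

## Task

Take the marbled panel from the steel drying rack and set it gently, without dropping it, on the wooden display easel: lower edge down on the ledge behind its lip, centred, leaning back on the easel, patterned face outwards. Only once it stands there by itself, turn the dimmer knob of the easel light clockwise all the way to its stop. Do not disturb the jars and the bottle.

Things in the scene. Friction and masses are not known exactly. Their poses are not given: they have to be found in the camera images.
- panel: Plywood panel, 130 mm wide, 160 high, 10 thick, about 0.16 kg, marbled pattern on its front, plain wood behind. Origin: middle of its bottom edge face, mid thickness. Own axes: x out of the patterned front, y along the width, z up its height (tilts with the panel). It starts leaning in the rack, pattern outwards.
- rack: Fixed bare-steel rack facing its own +x, away from the robot. Ledge 110 mm long (along y), 18 mm clear depth, 7 mm front lip; behind it three thin rods, 80 mm tall up the slope, leaning back 24 degrees from vertical (tops to -x), the ledge square to them. Origin on the table, 40 mm straight below the inner corner of ledge and rods, mid-length. z up. Base plate 130 x 130 x 6 mm.
- easel: Fixed wooden easel facing its own +x, away from the robot. Ledge 110 mm long (along y), 18 mm clear depth, 7 mm front lip; slatted back 80 mm tall up the slope, leaning back 30 degrees from vertical (top to -x), the ledge square to it. Origin on the table, 75 mm straight below the inner corner of ledge and back, mid-length. z up. Base board x -70 to 120 mm; light bar 32 mm high at x 86 to 114.
- dimmer (a joint): Angle of the dimmer knob in rad: 0 = light at minimum, grows clockwise seen from above, stop (full light) at 2.0. Stays where it is left.
- dimmer_grip (a point): On the axis of the black dimmer knob, at the height to grip, 68 mm above the table; turns with the knob. Knob: disc 60 mm across with an upright bar 56 mm long (this point's x), 14 mm thick (its y), 45 to 75 mm above the table, white line on the bar's -x end. It sits on a fixed grey box 100 x 90 mm, 36 mm high.
- jar_low: Bystander: glass jar, 60 mm diameter, 75 mm high; origin at the centre of its underside.
- jar_tall: Bystander: glass jar, 56 mm diameter, 95 mm high; origin at the centre of its underside.
- flask: Bystander: small bottle, 52 mm diameter, 125 mm high; origin at the centre of its underside.
Not all that is in view belongs to the job. Leave any purple look-alike of the easel alone. There is more than one size of the panel; the one meant has the size given above.

How it is judged:
On the way, in this order (a step that is already met when the one before it is completed fails the run):
1. the panel stands on the easel, let go (x of panel in the frame of easel between -0.006 and 0.02 m and y of panel in the frame of easel between -0.02 and 0.02 m and z of panel in the frame of easel between 0.071 and 0.088 m and angle between panel's own z axis and vertical between 0.41 and 0.67 rad and angle between panel's own x axis and vertical below 1.4 rad and angle between the y axis of panel and the y axis of easel, either way round below 0.1 rad and contact force between panel and the fingers below 0.1 N and linear speed of panel below 0.02 m/s), for 0.3 s.
2. then the dimmer is at its clockwise stop (value of joint dimmer above 1.92 rad), for 0.2 s.
At the end, for the whole second after the job is handed in: The panel stands at rest in the easel's ledge behind the lip, within 20 mm of its middle, square within 0.1 rad, leaning back 24 to 38 degrees, patterned face outwards, right way up; the dimmer is within 0.08 rad of its clockwise stop; jars and bottle moved less than 30 mm (x of panel in the frame of easel between -0.006 and 0.02 m and y of panel in the frame of easel between -0.02 and 0.02 m and z of panel in the frame of easel between 0.071 and 0.088 m and angle between panel's own z axis and vertical between 0.41 and 0.67 rad and angle between panel's own x axis and vertical below 1.4 rad and angle between the y axis of panel and the y axis of easel, either way round below 0.1 rad and linear speed of panel below 0.02 m/s and value of joint dimmer above 1.92 rad); the robot touches nothing.
It fails at once if the panel struck or pressed on the easel with more than 80 N (contact force between panel and easel above 80 N).
It fails at once if the panel was dropped: it fell faster than 0.35 m/s with no finger on it (contact force between panel and the fingers below 0.1 N and linear speed of panel above 0.35 m/s).
It fails at once if jar_low moved more than 30 mm (distance of jar_low from where it was at the start of the episode above 0.03 m).
It fails at once if jar_tall moved more than 30 mm (distance of jar_tall from where it was at the start of the episode above 0.03 m).
It fails at once if flask moved more than 30 mm (distance of flask from where it was at the start of the episode above 0.03 m).
It also fails if it takes over 59 s, if anything falls off the work surface, if the arm or the gripper's body presses on something with over 40 N, if the wrist force passes 120 N, or if a joint passes its speed limit or range.

## Working session

There is one attempt and no reset: what is moved stays moved. The work goes in short steps, Python scripts to look and compute and a tool call to move; the robot and the scene stay as the last step left them, time stands still between calls to the robot, and variables do not carry over. Pictures are saved under pics/ and viewed, at most 10 in all, crops included, and the job is handed in when it is done.

Besides the shell and the picture viewer there is one more tool, called after "Request:" by a JSON object that holds its "fn" and its "kwargs", one argument or row to a line. jog_arm: Moves the arm, as the interface text tells. Its arguments: {"type":"object","properties":{"increments":{"type":"array"}},"required":["increments"]}

```bash
mkdir -p pics
cat > h.py <<'E'
import numpy as np,cv2,pickle
from cell import bot
def snap(n,f):
    c=bot.capture(n); pickle.dump(c,open(f'pics/{f}.pkl','wb')); cv2.imwrite(f'pics/{f}.png',c['image']); return c
def load(f): return pickle.load(open(f'pics/{f}.pkl','rb'))
def P(c,u,v,r=2):
    d=c['depth'][v-r:v+r+1,u-r:u+r+1]; d=np.median(d[d>0])
    x=cv2.undistortPoints(np.array([[[u,v]]],float),np.array(c['K']),np.array(c['dist']))[0,0]
    return np.array(c['rotation'])@np.array([x[0]*d,x[1]*d,d])+np.array(c['origin'])
def cloud(c):
    h,w=c['depth'].shape; v,u=np.mgrid[:h,:w]
    x=cv2.undistortPoints(np.stack([u.ravel(),v.ravel()],1).astype(float)[:,None],np.array(c['K']),np.array(c['dist']))[:,0]
    d=c['depth'].ravel()[:,None]
    p=np.hstack([x*d,d])@np.array(c['rotation']).T+np.array(c['origin'])
    p[d[:,0]<=0]=np.nan
    return p.reshape(h,w,3)
E
python3 - <<'E'
from h import *
for n in('scene','top'):
    c=snap(n,n); print(c['origin'],c['rotation'])
o=bot.get_obs();print(o['time_s'],o['tool_pos'],o['tool_rot'])
E
```

```text
[ 1.477473   -0.08169949  0.71713325] [-0.34314355  0.65138708  0.59814333 -0.31649951]
[0.38577516 0.01321553 0.92465696] [ 0.07536939 -0.6847321   0.72093636 -0.07557885]
0.1 [ 0.24515566 -0.51951213  0.24943973] [-9.13809875e-04  9.75813123e-01  2.18604450e-01 -9.38969847e-05]
```

View pics/scene.png

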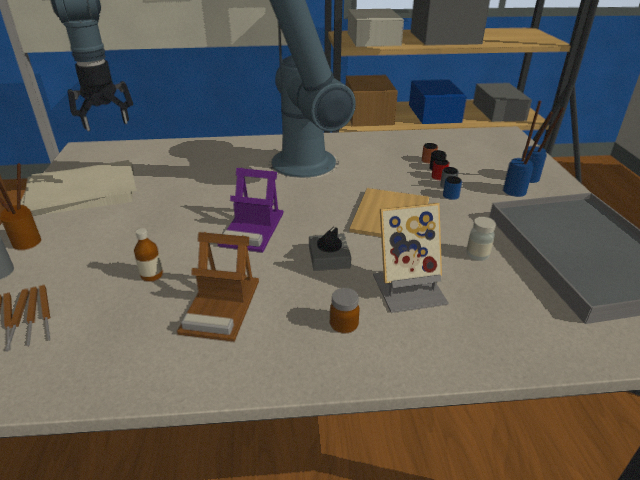

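View pics/top.png

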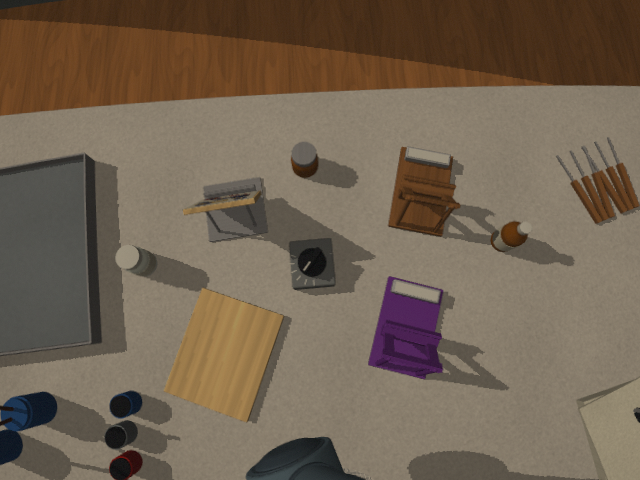

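The scene view shows the panel in the rack, with corners about (381,211), (438,204), (443,277) and (383,283). The wooden easel is at (220,285) and the knob at (330,240). In the top view the easel is at (425,190), the knob at (312,262) and the panel's top edge runs (185,211)–(258,200).

```bash
sed -i 's/^import numpy.*/&\nfrom scipy.spatial.transform import Rotation as R/; s/np.array(c\[.rotation.\])/rot(c)/g' h.py
cat >> h.py <<'E'
def rot(c):
    q=c['rotation']; return R.from_quat([q[1],q[2],q[3],q[0]]).as_matrix()
E
python3 - <<'E'
from h import *
np.set_printoptions(precision=4,suppress=True)
s=load('scene');t=load('top')
W=cloud(s);m=np.zeros(W.shape[:2],np.uint8)
cv2.fillPoly(m,[np.array([[386,214],[435,208],[438,273],[387,279]])],1)
p=W[m>0];p=p[~np.isnan(p[:,0])];c=p.mean(0);u,S,v=np.linalg.svd(p-c,full_matrices=False)
n=v[2]*np.sign(v[2][0]);print('panel c',c,'n',n,'res',S[2]/len(p)**.5,'lean',np.degrees(np.arcsin(n[2])),'yaw',np.degrees(np.arctan2(n[1],n[0])))
K=np.array(s['K']);Rm=rot(s)
for q in[(381,211),(438,204),(443,277),(383,283)]:
    x=cv2.undistortPoints(np.array([[q]],float),K,np.array(s['dist']))[0,0];r=Rm@np.array([x[0],x[1],1]);o=np.array(s['origin'])
    print('corner',o+r*((c-o)@n)/(r@n))
W=cloud(t)
T=lambda a,z:[(lambda r:np.array(t['origin'])+r*(z-t['origin'][2])/r[2])(rot(t)@np.append(cv2.undistortPoints(np.array([[q]],float),np.array(t['K']),np.array(t['dist']))[0,0],1)) for q in a]
print('easel bar corners z.032');print(np.array(T([(408,148),(452,154),(449,167),(405,160)],.032)))
for q in[(430,157),(425,180),(405,200),(312,262),(303,272),(304,152),(132,257),(524,228)]: print(q,P(t,*q,1))
cv2.imwrite('pics/c1.png',np.hstack([cv2.resize(t['image'][140:250,380:470],(450,550)),cv2.resize(t['image'][230:300,280:345],None,fx=5,fy=5)[:550].copy() if 0 else cv2.copyMakeBorder(cv2.resize(t['image'][230:300,280:345],(325,350)),0,200,0,0,0)]))
E
```

```text
panel c [0.6522 0.1917 0.1172] n [0.9078 0.1026 0.4067] res 0.0017888618374388248 lean 24.000395805864702 yaw 6.449400526453821
corner [0.6281 0.1251 0.1877]
corner [0.6132 0.2504 0.1894]
corner [0.6777 0.2634 0.0421]
corner [0.6912 0.1276 0.0463]
easel bar corners z.032
[[ 0.7776 -0.1978  0.032 ]
 [ 0.7591 -0.2951  0.032 ]
 [ 0.7286 -0.2844  0.032 ]
 [ 0.7494 -0.1882  0.032 ]]
(430, 157) [ 0.7535 -0.2443  0.0331]
(425, 180) [ 0.6802 -0.2119  0.0902]
(405, 200) [ 0.6304 -0.1601  0.1207]
(312, 262) [0.526  0.0266 0.074 ]
(303, 272) [0.5113 0.0465 0.0429]
(304, 152) [0.7607 0.0325 0.0746]
(132, 257) [0.5503 0.3825 0.0945]
(524, 228) [ 0.5621 -0.3872  0.1238]
```

View pics/c1.png

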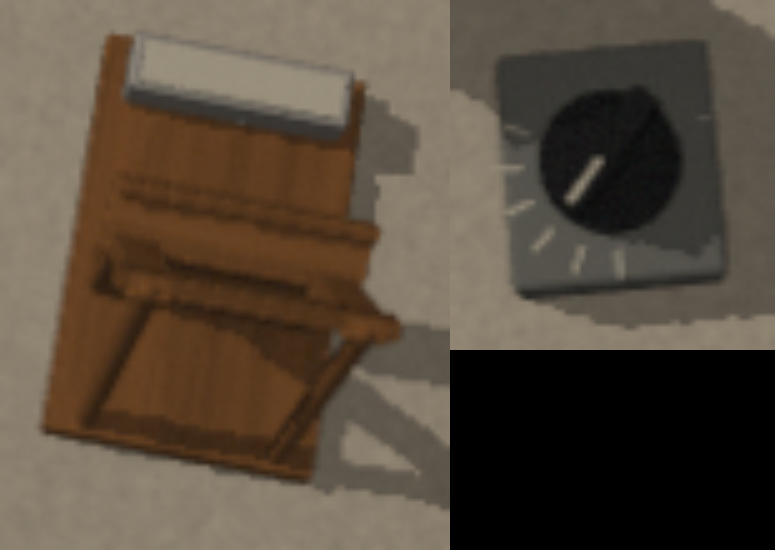

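The crop shows the light bar with corners at crop (135,35), (352,72) and (347,125). The knob centre is at crop (610,160), with its white line pointing down-left to (572,202). Next I fit the easel and work out the grasp and place poses.

```bash
cat >> h.py <<'E'
np.set_printoptions(precision=4,suppress=True)
def frame(lean,yaw): # panel rotation: x normal, z up slope
    return R.from_euler('z',yaw,degrees=True)*R.from_euler('y',-lean,degrees=True)
def toolR(pr): # tool y = panel x, tool z = -panel z
    m=pr.as_matrix(); return R.from_matrix(np.column_stack([np.cross(m[:,0],-m[:,2]),m[:,0],-m[:,2]]))
def Q(q): return R.from_quat([q[1],q[2],q[3],q[0]])
def delta(p,r):
    o=bot.get_obs(); p0=np.array(o['tool_pos']); print('d mm',(p-p0)*1000,'rv',(r*Q(o['tool_rot']).inv()).as_rotvec())
E
python3 - <<'E'
from h import *
s=load('scene');t=load('top')
# easel
E0=np.array([.655,-.223]);
for nm,c in(('top',t),('scene',s)):
    W=cloud(c).reshape(-1,3);W=W[~np.isnan(W[:,0])]
    L=(np.c_[W[:,:2]-E0,W[:,2]]);L=R.from_euler('z',11.5,degrees=True).apply(L)
    b=W[(abs(L[:,0]-.1)<.03)&(abs(L[:,1])<.08)&(abs(W[:,2]-.032)<.006)]
    r=cv2.minAreaRect((b[:,:2]*1000).astype(np.float32));print(nm,'bar',len(b),r)
    k=(abs(L[:,1])<.05)&(L[:,2]>.092)&(L[:,2]<.135)&(abs(L[:,0]+(L[:,2]-.075)*.577)<.012)
    p=W[k];ce=p.mean(0)
    for i in range(3):
        ce=p.mean(0);n=np.linalg.svd(p-ce,full_matrices=False)[2][2];n=n*np.sign(n[0]);d=abs((p-ce)@n);p=p[d<.004]
    # x where plane meets z=.075
    print('back',len(p),ce,n,'lean',np.degrees(np.arcsin(n[2])),'yaw',np.degrees(np.arctan2(n[1],n[0])))
    y=n[:2]/np.hypot(*n[:2]);print(' corner point', ce[:2]-y*(ce[2]-.075)*(-1)*n[2]/np.hypot(*n[:2]), 'local yrange', L[k][:,1].min(),L[k][:,1].max())
# knob
W=cloud(t)[235:290,285:340].reshape(-1,3);g=t['image'][235:290,285:340].reshape(-1,3)
k=abs(W[:,2]-.074)<.008;r=cv2.minAreaRect((W[k][:,:2]*1000).astype(np.float32));print('knob bar',k.sum(),r)
w=k&(g.min(1)>110);print('line',w.sum(),W[w].mean(0))
pr=frame(24,6.45);po=np.array([.680,.1947,.0415])
for h in(.13,.2): delta(po+pr.apply([0,0,h]),toolR(pr));
E
```

```text
top bar 542 ((758.5357055664062, -240.72938537597656), (99.27269744873047, 30.0618896484375), 75.92063903808594)
back 79 [ 0.6342 -0.2201  0.1195] [ 0.8429 -0.2373  0.4829] lean 28.87249597538448 yaw -15.719826318893567
 corner point [ 0.6578 -0.2268] local yrange -0.044410242698704014 0.049942894873400326
scene bar 576 ((759.7803955078125, -239.62762451171875), (99.56681823730469, 30.086196899414062), 76.60220336914062)
back 416 [ 0.6327 -0.2225  0.119 ] [ 0.8367 -0.2095  0.506 ] lean 30.39575431435071 yaw -14.057797594346342
 corner point [ 0.6578 -0.2288] local yrange -0.0451099199032691 0.04982115539897158
knob bar 198 ((532.104736328125, 27.190780639648438), (14.240766525268555, 55.36798095703125), 51.66918182373047)
line 3 [0.519  0.0381 0.0751]
d mm [382.3033 708.2723 -89.1788] rv [-0.2187 -0.3917  1.2232]
d mm [354.0119 705.0739 -25.2306] rv [-0.2187 -0.3917  1.2232]
```

Request:
{"fn": "jog_arm", "kwargs": {
  "increments": [
    [[22,44,10],[-0.02,-0.036,0.112],1],
    [[44,88,20],[-0.04,-0.072,0.224],1],
    [[66,132,30],[-0.06,-0.108,0.336],1],
    [[88,176,30],[-0.08,-0.144,0.448],1],
    [[110,220,30],[-0.1,-0.18,0.56],1]
  ]
}}

```text
time_s: 0.6
tool_pos: [0.3558, -0.2981, 0.2804]
tool_rot: [0.068, 0.871, 0.48, 0.076]
contact_force: [1.3, -0.7, 0.4]
finger_gap: 0.0854
grip_force: 0.0
```

Request:
{"fn": "jog_arm", "kwargs": {
  "increments": [
    [[22,44,0],[-0.02,-0.036,0.112],1],
    [[44,88,0],[-0.04,-0.072,0.224],1],
    [[66,132,0],[-0.06,-0.108,0.336],1],
    [[88,176,0],[-0.08,-0.144,0.448],1],
    [[110,220,0],[-0.1,-0.18,0.56],1]
  ]
}}

```text
time_s: 1.1
tool_pos: [0.4653, -0.078, 0.2801]
tool_rot: [0.129, 0.69, 0.697, 0.145]
contact_force: [0.1, -1.0, 0.0]
finger_gap: 0.0854
grip_force: 0.0
```

Request:
{"fn": "jog_arm", "kwargs": {
  "increments": [
    [[20,40,0],[0,0,0],1],
    [[40,80,0],[0,0,0],1],
    [[60,120,0],[0,0,0],1],
    [[80,160,0],[0,0,0],1],
    [[100,200,0],[0,0,0],1]
  ]
}}

```text
time_s: 1.6
tool_pos: [0.5653, 0.1219, 0.2798]
tool_rot: [0.129, 0.692, 0.696, 0.145]
contact_force: [0.5, -1.0, 0.6]
finger_gap: 0.0851
grip_force: 0.0
```

Run:
```python
from h import *
pr=frame(24,6.45);po=np.array([.680,.1947,.0415])
delta(po+pr.apply([0,0,.21]),toolR(pr)); print(bot.get_obs()['q'])
```

```text
d mm [ 29.7836  63.1945 -46.5023] rv [-0.0189 -0.0309  0.1026]
[ 0.1129  0.0604 -0.3314  0.7898 -0.02    1.6741]
```

Request:
{"fn": "jog_arm", "kwargs": {
  "increments": [
    [[15,32,-10],[-0.01,-0.015,0.05],1],
    [[30,63,-30],[-0.019,-0.031,0.103],1],
    [[30,63,-46],[-0.019,-0.031,0.103],1],
    [[30,63,-46],[-0.019,-0.031,0.103],1],
    [[30,63,-46],[-0.019,-0.031,0.103],1]
  ]
}}

```text
time_s: 2.1
tool_pos: [0.5946, 0.1826, 0.2337]
tool_rot: [0.138, 0.652, 0.729, 0.155]
contact_force: [-0.2, 0.1, -0.3]
finger_gap: 0.0857
grip_force: 0.0
```

Run:
```python
from h import *
pr=frame(24,6.45);po=np.array([.680,.1947,.0415])
c=snap('wrist','w1');delta(po+pr.apply([0,0,.13]),toolR(pr))
W=cloud(c);k=np.nan_to_num(W[...,2])
# panel top edge points near expected
L=pr.inv().apply((W.reshape(-1,3)-po));L=L[~np.isnan(L[:,0])]
q=L[(abs(L[:,0])<.02)&(abs(L[:,1])<.09)&(L[:,2]>.1)&(L[:,2]<.19)];print(len(q),np.percentile(q,[1,50,99],axis=0))
e=q[q[:,2]>.155];print(len(e),np.percentile(e,[1,50,99],axis=0))
```

```text
d mm [ 32.0833   6.263  -74.607 ] rv [-0.0002  0.0009  0.0007]
6336 [[-0.0045 -0.063   0.1563]
 [ 0.0006  0.009   0.161 ]
 [ 0.0061  0.0631  0.1626]]
6293 [[-0.0045 -0.063   0.1567]
 [ 0.0006  0.0086  0.161 ]
 [ 0.0059  0.0631  0.1626]]
```

View pics/w1.png

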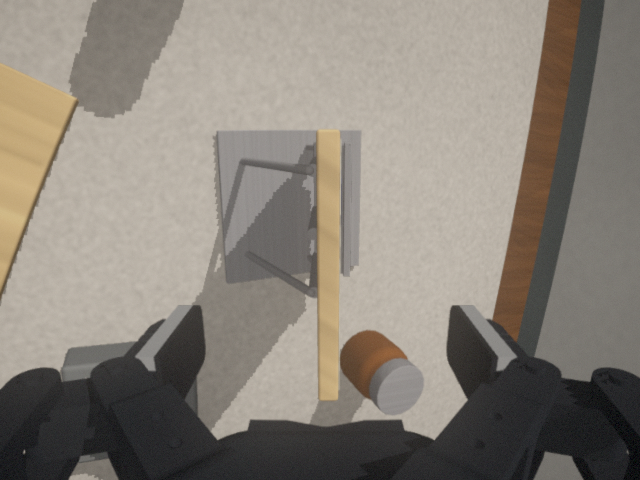

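The wrist view shows the panel's top edge running straight at columns 318–340, midway between the jaws. The pose agrees to within 1 mm, so I descend and grip.

Request:
{"fn": "jog_arm", "kwargs": {
  "increments": [
    [[8,2,-19],[0,0,0],1],
    [[16,3,-37],[0,0,0],1],
    [[24,5,-56],[0,0,0],1],
    [[32,6,-75],[0,0,0],1],
    [[32,6,-75],[0,0,0],1]
  ]
}}

```text
time_s: 2.65
tool_pos: [0.6268, 0.1878, 0.1577]
tool_rot: [0.138, 0.652, 0.729, 0.154]
contact_force: [-0.2, -1.5, -0.3]
finger_gap: 0.0855
grip_force: 0.0
```

Request:
{"fn": "jog_arm", "kwargs": {
  "increments": [
    [[0,0,0],[0,0,0],-1],
    [[0,0,0],[0,0,0],-1],
    [[0,0,0],[0,0,0],-1],
    [[0,0,0],[0,0,0],-1],
    [[0,0,0],[0,0,0],-1]
  ]
}}

```text
time_s: 3.15
tool_pos: [0.6275, 0.189, 0.1601]
tool_rot: [0.139, 0.652, 0.729, 0.156]
contact_force: [-0.1, 0.2, -0.3]
finger_gap: 0.0123
grip_force: 0.0
```

Request:
{"fn": "jog_arm", "kwargs": {
  "increments": [
    [[0,0,0],[0,0,0],-1],
    [[0,0,0],[0,0,0],-1],
    [[0,0,0],[0,0,0],-1],
    [[0,0,0],[0,0,0],-1],
    [[0,0,0],[0,0,0],-1]
  ]
}}

```text
time_s: 3.65
tool_pos: [0.6278, 0.1891, 0.1602]
tool_rot: [0.139, 0.651, 0.729, 0.156]
contact_force: [-2.4, -0.2, 5.3]
finger_gap: 0.0095
grip_force: 59.2
```

Request:
{"fn": "jog_arm", "kwargs": {
  "increments": [
    [[-6,-1,14],[0,0,0],-1],
    [[-14,-2,32],[0,0,0],-1],
    [[-24,-3,55],[0,0,0],-1],
    [[-33,-4,76],[0,0,0],-1],
    [[-33,-4,110],[0,0,0],-1]
  ]
}}

```text
time_s: 4.15
tool_pos: [0.5907, 0.1844, 0.2662]
tool_rot: [0.136, 0.652, 0.73, 0.152]
contact_force: [1.1, -0.3, -1.8]
finger_gap: 0.0094
grip_force: 60.5
```

```bash
cat >> h.py <<'E'
def place(h,g,hg=.13,eo=(.661,-.216,.075),yaw=-13.8):
    pr=frame(30,yaw); return np.array(eo)+pr.apply([.005+g,0,hg+h]),toolR(pr)
E
python3 - <<'E'
from h import *
print(bot.get_obs()['contact_force'])
for a in((.08,.005),(.01,.003)): delta(*place(*a))
E
```

```text
[ 1.1205 -0.2885 -1.8169]
d mm [ -23.3078 -377.3704   -4.2987] rv [-0.0067 -0.1126 -0.3533]
d mm [   8.9999 -385.3059  -65.9204] rv [-0.0067 -0.1126 -0.3533]
```

Request:
{"fn": "jog_arm", "kwargs": {
  "increments": [
    [[2,-30,5],[0,-0.01,-0.03],-1],
    [[4,-75,10],[-0.001,-0.02,-0.07],-1],
    [[6,-120,12],[-0.002,-0.035,-0.11],-1],
    [[8,-165,12],[-0.003,-0.05,-0.15],-1],
    [[8,-210,12],[-0.004,-0.062,-0.195],-1]
  ]
}}

```text
time_s: 4.65
tool_pos: [0.6014, -0.0266, 0.2801]
tool_rot: [0.176, 0.715, 0.658, 0.159]
contact_force: [0.9, -1.3, -2.8]
finger_gap: 0.0095
grip_force: 60.5
```

Request:
{"fn": "jog_arm", "kwargs": {
  "increments": [
    [[0,-45,0],[-0.001,-0.013,-0.04],-1],
    [[0,-90,0],[-0.002,-0.026,-0.08],-1],
    [[0,-130,0],[-0.002,-0.04,-0.12],-1],
    [[-5,-158,0],[-0.003,-0.05,-0.158],-1],
    [[-10,-168,0],[-0.003,-0.05,-0.158],-1]
  ]
}}

```text
time_s: 5.15
tool_pos: [0.5911, -0.1951, 0.2797]
tool_rot: [0.206, 0.761, 0.594, 0.161]
contact_force: [-0.5, -0.1, -2.6]
finger_gap: 0.0093
grip_force: 60.5
```

Run:
```python
from h import *
s=snap('scene','s2');t=snap('top','t2')
print(bot.get_obs()['contact_force'],bot.get_obs()['tool_pos'])
for a in((.08,.005),(.01,.003)): delta(*place(*a))
# panel pose measured: cloud in current panel frame
o=bot.get_obs();T=Q(o['tool_rot']).as_matrix();pr=np.column_stack([T[:,1],T[:,0]*0,-T[:,2]]);pr[:,1]=np.cross(pr[:,2],pr[:,0])
W=cloud(s).reshape(-1,3);W=W[~np.isnan(W[:,0])];L=(W-np.array(o['tool_pos']))@pr
q=L[(abs(L[:,0]-.005)<.012)&(abs(L[:,1])<.075)&(L[:,2]<-.03)&(L[:,2]>-.15)]
print(len(q),np.percentile(q,[1,50,99],axis=0)); A=np.c_[q[:,1:],np.ones(len(q))];print('slopes',np.linalg.lstsq(A,q[:,0],rcond=None)[0])
cv2.imwrite('pics/c2.png',np.hstack([cv2.resize(s['image'][170:350,130:290],(480,540)),cv2.resize(t['image'][130:240,380:470],(320,391)).repeat(1,0) if 0 else cv2.copyMakeBorder(cv2.resize(t['image'][130:240,380:470],(315,385)),0,155,0,0,0)]))
```

```text
[-0.0995  0.3423 -2.0312] [ 0.591  -0.1937  0.28  ]
d mm [-23.6029   0.6791 -18.0902] rv [0.0001 0.0049 0.0015]
d mm [  8.7048  -7.2565 -79.712 ] rv [0.0001 0.0049 0.0015]
3158 [[ 0.0002 -0.0651 -0.1275]
 [ 0.005   0.001  -0.0789]
 [ 0.0092  0.0634 -0.031 ]]
slopes [-0.0023  0.0025  0.0051]
```

View pics/c2.png

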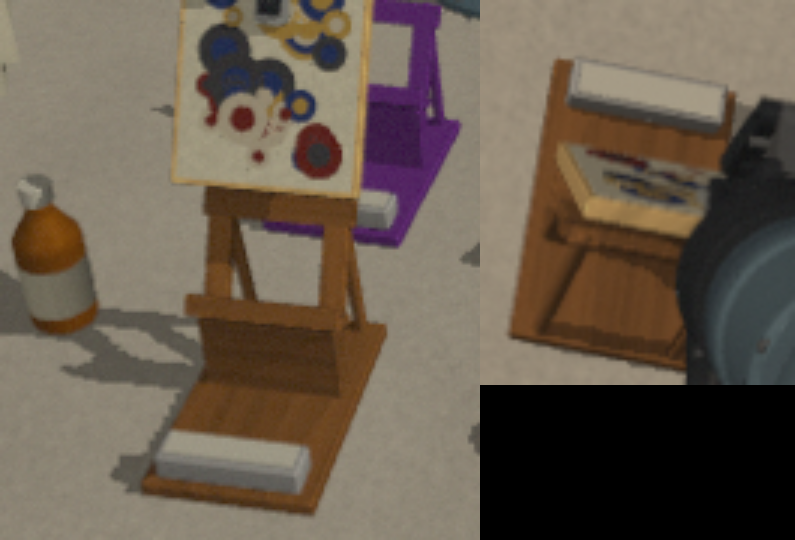

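The panel hangs square and unslipped above the easel, its lower edge at crop row 185–195. I lower it step by step.

Request:
{"fn": "jog_arm", "kwargs": {
  "increments": [
    [[-10,0,-15],[0,0.005,0],-1],
    [[-10,-2,-35],[0,0.005,0],-1],
    [[-5,-4,-55],[0,0.005,0],-1],
    [[0,-5,-62],[0,0.005,0],-1],
    [[0,-5,-62],[0,0.005,0],-1]
  ]
}}

```text
time_s: 5.75
tool_pos: [0.5921, -0.1965, 0.2177]
tool_rot: [0.203, 0.76, 0.597, 0.16]
contact_force: [0.4, -0.2, -1.0]
finger_gap: 0.0094
grip_force: 60.5
```

Request:
{"fn": "jog_arm", "kwargs": {
  "increments": [
    [[2,0,-4],[0,0,0],-1],
    [[4,-1,-8],[0,0,0],-1],
    [[6,-2,-13],[0,0,0],-1],
    [[9,-2,-18],[0,0,0],-1],
    [[9,-2,-18],[0,0,0],-1]
  ]
}}

```text
time_s: 6.25
tool_pos: [0.6012, -0.1999, 0.2003]
tool_rot: [0.204, 0.76, 0.596, 0.16]
contact_force: [0.3, -1.0, -2.1]
finger_gap: 0.0095
grip_force: 60.5
```

Run:
```python
from h import *
s=snap('scene','s3')
print(bot.get_obs()['contact_force'])
for a in((.005,.002),(0,.001)): delta(*place(*a))
cv2.imwrite('pics/c3.png',cv2.resize(s['image'][190:340,150:290],(560,600),interpolation=cv2.INTER_CUBIC))
```

```text
[-0.0594  0.0719 -1.4838]
d mm [ 0.1865 -1.4235 -5.2766] rv [ 0.0009  0.0016 -0.0001]
d mm [  1.7733  -1.8132 -10.1067] rv [ 0.0009  0.0016 -0.0001]
```

View pics/c3.png

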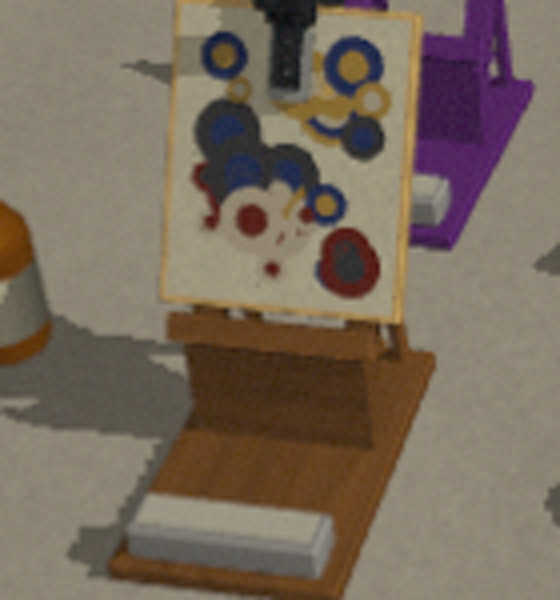

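The panel's bottom edge (crop x 162–403) sits just above the lip (x 167–383), centred within a few mm. I continue down until it touches.

Request:
{"fn": "jog_arm", "kwargs": {
  "increments": [
    [[0,-1,-2],[0,0,0],-1],
    [[0,-1,-4],[0,0,0],-1],
    [[0,-1,-5],[0,0,0],-1],
    [[1,-1,-7],[0,0,0],-1],
    [[1,-1,-7],[0,0,0],-1]
  ]
}}

```text
time_s: 6.8
tool_pos: [0.6022, -0.201, 0.194]
tool_rot: [0.205, 0.76, 0.596, 0.16]
contact_force: [0.4, 0.9, -1.6]
finger_gap: 0.009
grip_force: 60.5
```

Request:
{"fn": "jog_arm", "kwargs": {
  "increments": [
    [[0,0,-1],[0,0,0],-1],
    [[0,0,-1],[0,0,0],-1],
    [[1,0,-2],[0,0,0],-1],
    [[1,0,-2],[0,0,0],-1],
    [[1,0,-2],[0,0,0],-1]
  ]
}}

```text
time_s: 7.3
tool_pos: [0.6034, -0.2011, 0.1924]
tool_rot: [0.205, 0.76, 0.596, 0.16]
contact_force: [0.7, -0.6, -1.8]
finger_gap: 0.0097
grip_force: 60.5
```

Still free; next in 1–2 mm steps.

Request:
{"fn": "jog_arm", "kwargs": {
  "increments": [
    [[0,0,-1],[0,0,0],-1],
    [[0,0,-1],[0,0,0],-1],
    [[0,0,-1],[0,0,0],-1],
    [[1,0,-2],[0,0,0],-1],
    [[1,0,-2],[0,0,0],-1]
  ]
}}

```text
time_s: 7.8
tool_pos: [0.6045, -0.2011, 0.1903]
tool_rot: [0.205, 0.76, 0.596, 0.16]
contact_force: [-0.9, 0.6, -1.5]
finger_gap: 0.0092
grip_force: 60.6
```

Run:
```python
from h import *
print(bot.get_obs()['contact_force']);delta(*place(0,0.001))
```

```text
[-0.8859  0.5536 -1.4576]
d mm [-1.5543 -0.6555  0.2635] rv [ 0.0015  0.0026 -0.0001]
```

Request:
{"fn": "jog_arm", "kwargs": {
  "increments": [
    [[0,0,-0.5],[0,0,0],-1],
    [[0,0,-1],[0,0,0],-1],
    [[0,0,-1],[0,0,0],-1],
    [[0,0,-1.5],[0,0,0],-1],
    [[0,0,-1.5],[0,0,0],-1]
  ]
}}

```text
time_s: 8.3
tool_pos: [0.6047, -0.2009, 0.1902]
tool_rot: [0.206, 0.759, 0.596, 0.161]
contact_force: [-6.6, 3.3, 8.2]
finger_gap: 0.0094
grip_force: 62.4
```

Contact on the ledge. I ease it back towards the easel by about 1.5 mm, then open.

Request:
{"fn": "jog_arm", "kwargs": {
  "increments": [
    [[-1,0,0],[0,0,0],-1],
    [[-1,0,0],[0,0,0],-1],
    [[-1.5,0.3,0],[0,0,0],-1],
    [[-1.5,0.3,0],[0,0,0],-1],
    [[-1.5,0.3,0],[0,0,0],-1]
  ]
}}

```text
time_s: 8.8
tool_pos: [0.6037, -0.201, 0.1897]
tool_rot: [0.206, 0.759, 0.596, 0.161]
contact_force: [-1.2, 2.5, 5.4]
finger_gap: 0.0095
grip_force: 61.5
```

Request:
{"fn": "jog_arm", "kwargs": {
  "increments": [
    [[0,0,0],[0,0,0],-0.65],
    [[0,0,0],[0,0,0],-0.6],
    [[0,0,0],[0,0,0],-0.5],
    [[0,0,0],[0,0,0],-0.3],
    [[0,0,0],[0,0,0],0]
  ]
}}

```text
time_s: 9.3
tool_pos: [0.6026, -0.2008, 0.1885]
tool_rot: [0.205, 0.76, 0.596, 0.16]
contact_force: [-0.3, 0.9, -0.2]
finger_gap: 0.0421
grip_force: 0.0
```

Request:
{"fn": "jog_arm", "kwargs": {
  "increments": [
    [[0,0,0],[0,0,0],0.5],
    [[0,0,0],[0,0,0],1],
    [[0,0,0],[0,0,0],1],
    [[0,0,0],[0,0,0],1],
    [[0,0,0],[0,0,0],1]
  ]
}}

```text
time_s: 9.8
tool_pos: [0.6029, -0.2008, 0.1889]
tool_rot: [0.205, 0.76, 0.596, 0.16]
contact_force: [0.1, -0.7, -1.1]
finger_gap: 0.0851
grip_force: 0.0
```

Run:
```python
from h import *
s=snap('scene','s4')
print(bot.get_obs()['contact_force'])
cv2.imwrite('pics/c4.png',cv2.resize(s['image'][190:340,150:290],(560,600),interpolation=cv2.INTER_CUBIC))
pr=frame(30,-13.8);W=cloud(s).reshape(-1,3);W=W[~np.isnan(W[:,0])];L=pr.inv().apply(W-[.661,-.216,.075])
q=L[(abs(L[:,0]-.01)<.012)&(abs(L[:,1])<.085)&(L[:,2]<.1)&(L[:,2]>.02)]
print(len(q),np.percentile(q,[1,50,99],axis=0)); print('slopes',np.linalg.lstsq(np.c_[q[:,1:],np.ones(len(q))],q[:,0],rcond=None)[0])
```

```text
[-0.2225  0.8934 -0.8844]
2352 [[ 0.0057 -0.0626  0.0207]
 [ 0.0109  0.0035  0.0602]
 [ 0.0152  0.0658  0.0993]]
slopes [ 0.0003 -0.0118  0.0116]
```

View pics/c4.png

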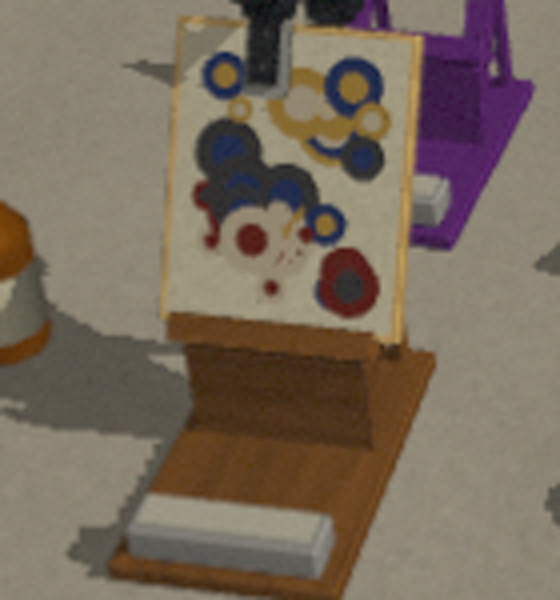

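The panel stands behind the lip: lean 30.6°, offset about 2 mm, fingers clear. I retract and head for the knob.

Request:
{"fn": "jog_arm", "kwargs": {
  "increments": [
    [[-8,2,14],[0,0,0],1],
    [[-20,5,35],[0,0,0],1],
    [[-34,8,61],[0,0,0],1],
    [[-48,12,87],[0,0,0],1],
    [[-60,15,107],[0,0,0],1]
  ]
}}

```text
time_s: 10.35
tool_pos: [0.5426, -0.1857, 0.2978]
tool_rot: [0.206, 0.76, 0.596, 0.161]
contact_force: [0.3, 0.2, 0.6]
finger_gap: 0.0855
grip_force: 0.0
```

```bash
cat >> h.py <<'E'
def knob(z,xy=(.532,.0272),a=51.7):
    y=np.array([np.cos(np.radians(a)),np.sin(np.radians(a)),0]);d=np.array([0,0,-1.])
    return np.array([*xy,z]),R.from_matrix(np.column_stack([np.cross(y,d),y,d]))
E
python3 - <<'E'
from h import *
delta(*knob(.2)); print(bot.get_obs()['q'])
E
```

```text
d mm [-10.5672 212.9323 -97.758 ] rv [-0.1798  0.5275  1.1148]
[-0.5084 -0.0521 -0.4638  0.6464  0.1326  1.3376]
```

Request:
{"fn": "jog_arm", "kwargs": {
  "increments": [
    [[-10,25,5],[-0.018,0.053,0.111],1],
    [[-10,55,5],[-0.036,0.106,0.222],1],
    [[-10,90,0],[-0.054,0.159,0.333],1],
    [[-10,125,-10],[-0.072,0.212,0.444],1],
    [[-10,160,-20],[-0.09,0.264,0.557],1]
  ]
}}

```text
time_s: 10.85
tool_pos: [0.5331, -0.0248, 0.2763]
tool_rot: [0.108, 0.57, 0.81, 0.083]
contact_force: [0.4, 0.1, 0.0]
finger_gap: 0.0853
grip_force: 0.0
```

Request:
{"fn": "jog_arm", "kwargs": {
  "increments": [
    [[0,25,-20],[-0.018,0.053,0.111],1],
    [[0,45,-40],[-0.036,0.106,0.222],1],
    [[0,53,-60],[-0.054,0.159,0.333],1],
    [[0,53,-78],[-0.072,0.212,0.444],1],
    [[0,53,-78],[-0.09,0.264,0.557],1]
  ]
}}

```text
time_s: 11.35
tool_pos: [0.5312, 0.0277, 0.1951]
tool_rot: [-0.004, 0.326, 0.945, -0.002]
contact_force: [0.3, 0.5, -0.4]
finger_gap: 0.0853
grip_force: 0.0
```

Run:
```python
from h import *
c=snap('wrist','w2'); delta(*knob(.068)); print(bot.get_obs()['q'])
W=cloud(c).reshape(-1,3);k=(abs(W[:,2]-.0745)<.006)&(np.hypot(W[:,0]-.532,W[:,1]-.0272)<.045)
print(k.sum(),cv2.minAreaRect((W[k][:,:2]*1000).astype(np.float32)))
```

```text
d mm [  -0.7105   -0.5214 -127.9134] rv [ 0.0021 -0.0083 -0.0072]
[-0.0655  0.322  -0.1411  1.1159 -0.0027  0.5958]
1958 ((531.15966796875, 27.795948028564453), (13.680732727050781, 55.75618362426758), 52.389015197753906)
```

View pics/w2.png

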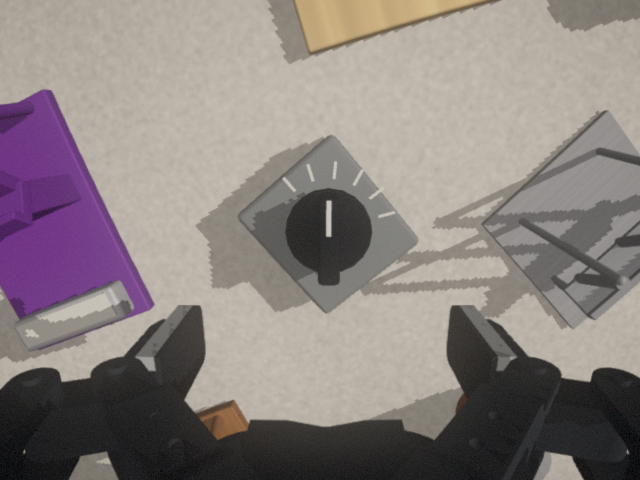

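The wrist view shows the knob bar at (328,235), upright and midway between the jaws. I descend and grip.

Request:
{"fn": "jog_arm", "kwargs": {
  "increments": [
    [[0,0,-30],[0,-0.008,0],1],
    [[0,0,-65],[0,-0.008,0],1],
    [[0,0,-100],[0,-0.008,0],1],
    [[0,0,-120],[0,-0.008,0],1],
    [[0,0,-127],[0,-0.008,0],0]
  ]
}}

```text
time_s: 11.9
tool_pos: [0.5311, 0.0273, 0.0688]
tool_rot: [0.002, 0.329, 0.944, 0.0]
contact_force: [-0.7, 0.4, 0.2]
finger_gap: 0.0731
grip_force: 0.0
```

Request:
{"fn": "jog_arm", "kwargs": {
  "increments": [
    [[0,0,0],[0,0,0],-1],
    [[0,0,0],[0,0,0],-1],
    [[0,0,0],[0,0,0],-1],
    [[0,0,0],[0,0,0],-1],
    [[0,0,0],[0,0,0],-1]
  ]
}}

```text
time_s: 12.4
tool_pos: [0.5339, 0.0268, 0.0724]
tool_rot: [0.005, 0.329, 0.944, 0.0]
contact_force: [-2.4, -0.7, 4.7]
finger_gap: 0.0126
grip_force: 58.7
```

Request:
{"fn": "jog_arm", "kwargs": {
  "increments": [
    [[0,0,0],[0,0,-0.1],-1],
    [[0,0,0],[0,0,-0.23],-1],
    [[0,0,0],[0,0,-0.36],-1],
    [[0,0,0],[0,0,-0.49],-1],
    [[0,0,0],[0,0,-0.6],-1]
  ]
}}

```text
time_s: 12.9
tool_pos: [0.5325, 0.0259, 0.0724]
tool_rot: [0.004, 0.595, 0.804, -0.002]
contact_force: [-5.2, -3.6, 9.7]
finger_gap: 0.0125
grip_force: 59.4
```

Run:
```python
from h import *
o=bot.get_obs();print(o['wrist_torque'],o['contact_force'],o['q'],Q(o['tool_rot']).as_matrix()[:,1])
```

```text
[-0.7482  1.154   0.0754] [-5.2339 -3.5824  9.6978] [-0.0659  0.4142 -0.3511  0.8005 -0.0082  1.2091] [0.9566 0.2915 0.0018]
```

Request:
{"fn": "jog_arm", "kwargs": {
  "increments": [
    [[0,0,2],[0,0,-0.12],-1],
    [[0,0,3],[0,0,-0.25],-1],
    [[0,0,3],[0,0,-0.38],-1],
    [[0,0,3],[0,0,-0.5],-1],
    [[0,0,3],[0,0,-0.6],-1]
  ]
}}

```text
time_s: 13.4
tool_pos: [0.5307, 0.0259, 0.0725]
tool_rot: [0.003, 0.806, 0.592, -0.004]
contact_force: [-1.6, -3.3, -6.9]
finger_gap: 0.0126
grip_force: 60.0
```

Request:
{"fn": "jog_arm", "kwargs": {
  "increments": [
    [[0,0,0],[0,0,-0.12],-1],
    [[0,0,0],[0,0,-0.25],-1],
    [[0,0,0],[0,0,-0.38],-1],
    [[0,0,0],[0,0,-0.5],-1],
    [[0,0,0],[0,0,-0.6],-1]
  ]
}}

```text
time_s: 13.9
tool_pos: [0.5304, 0.0262, 0.0732]
tool_rot: [0.005, 0.939, 0.343, -0.006]
contact_force: [-4.0, -9.6, -1.6]
finger_gap: 0.0131
grip_force: 410.7
```

Run:
```python
from h import *
o=bot.get_obs();print(o['wrist_torque'],o['contact_force'],o['q']);y=Q(o['tool_rot']).as_matrix()[:,1];print(np.degrees(np.arctan2(y[1],y[0])))
```

```text
[-1.9907  0.8117 13.135 ] [-4.0057 -9.5862 -1.6316] [-0.0623  0.4189 -0.3411  0.8176 -0.014   2.3782]
-49.82606835305661
```

A moment of 13 N m shows the knob is at its stop. I release, lift and check.

Request:
{"fn": "jog_arm", "kwargs": {
  "increments": [
    [[0,0,0],[0,0,0],-0.3],
    [[0,0,0],[0,0,0],0.3],
    [[0,0,0],[0,0,0],1],
    [[0,0,0],[0,0,0],1],
    [[0,0,0],[0,0,0],1]
  ]
}}

```text
time_s: 14.4
tool_pos: [0.5331, 0.027, 0.0739]
tool_rot: [0.002, 0.944, 0.329, -0.002]
contact_force: [-0.2, 0.0, 0.3]
finger_gap: 0.0835
grip_force: 0.0
```

Request:
{"fn": "jog_arm", "kwargs": {
  "increments": [
    [[0,0,15],[0,0,0],1],
    [[0,0,40],[0,0,0],1],
    [[0,0,70],[0,0,0],1],
    [[0,0,100],[0,0,0],1],
    [[0,0,125],[0,0,0],1]
  ]
}}

```text
time_s: 14.9
tool_pos: [0.5332, 0.027, 0.2005]
tool_rot: [0.003, 0.944, 0.329, -0.002]
contact_force: [-0.2, -0.4, -1.0]
finger_gap: 0.0855
grip_force: 0.0
```

Run:
```python
from h import *
c=snap('wrist','w3'); s=snap('scene','s5')
W=cloud(c).reshape(-1,3);k=(abs(W[:,2]-.0745)<.006)&(np.hypot(W[:,0]-.532,W[:,1]-.0272)<.045)
print(k.sum(),cv2.minAreaRect((W[k][:,:2]*1000).astype(np.float32)))
b=W[(abs(W[:,2]-.036)<.004)&(np.hypot(W[:,0]-.53,W[:,1]-.027)<.08)];print('box',cv2.minAreaRect((b[:,:2]*1000).astype(np.float32)))
cv2.imwrite('pics/c5.png',np.hstack([cv2.resize(c['image'],(400,300)),cv2.resize(s['image'],(400,300))]))
```

```text
1928 ((531.4862670898438, 27.747411727905273), (56.00870132446289, 14.192731857299805), 67.74375915527344)
box ((531.4345092773438, 29.05974006652832), (100.46845245361328, 93.08260345458984), 2.110856056213379)
```

View pics/c5.png

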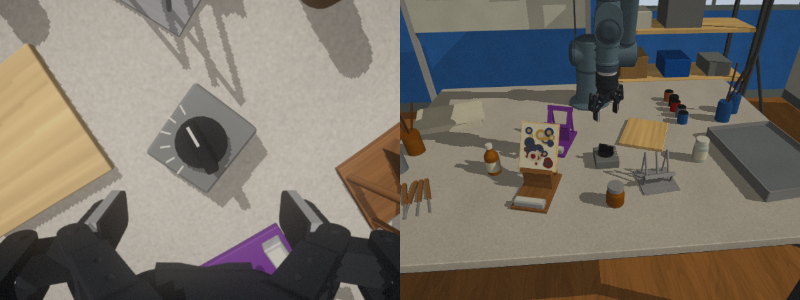

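The knob bar is now at 67.7°. Measured from the box's own yaw (2.1°) that is 1.997 rad, which is at the stop. The scene picture shows the panel still standing at (540,148) and the jars and bottle in place, so I hand in.

```bash
python3 -c "
from cell import bot
print(bot.finish_job())"
```

```text
the job is handed in; nothing more can be done
None
```

The panel stands on the easel by itself, centred to about 2 mm and leaning back about 30°, the dimmer measures 1.997 rad (stop at 2.0), the jars and bottle look undisturbed, and the job is handed in; no verdict came back.

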